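# Drift a stone hold-down strap into line and bolt it

## Robot

A 7-joint arm with a two-finger parallel gripper is mounted at the origin on the work surface. World frame = base frame: x ahead of the robot, y to its left, z up, the work surface at z = 0. Lengths are in m, angles in rad, forces in N, time in s.
With the tool pointing down it reaches from about 0.4 to 0.925 m from the base axis. Payload 5.6 kg.
Tool frame: the origin (TCP) lies midway between the tips of the shut fingers; the grasp point (between the pads) lies 19 mm behind it (hold_point_z is the distance from the TCP to the grasp point, in m); x points along the fingers, y is the direction in which the jaws open and shut, and the axes are right-handed (so a half turn about x gives the same grasp; the last joint's range is limited). The gripper opens to 85 mm and grips with 20 to 120 N. Pads are 22 mm wide; open, the fingers measure 114 mm over their backs; the gripper's body (76 mm by 85 mm) begins 54 mm behind the grasp point. The pads swing forward as they close: fully open they stand 13 mm farther back than shut.
Start: joints at [1.228, 0.468, -0.012, 1.603, 0.006, 1.071, -0.056], TCP at [0.192, -0.621, 0.231] pointing down, gripper open.
Joint ranges: [-2.53, 2.53], [-0.31, 2.02], [-1.57, 1.55], [0.28, 2.44], [-1.29, 4.43], [0.15, 1.84], [-2.92, 2.92]. Speed limits (rad/s): [2.57, 2.57, 3.14, 3.14, 3.14, 3.14, 3.14].

## Interface

Orientations are given as a unit quaternion [x, y, z, w].
In Python, from station import state, grab_frame, camera_model, hand_in, look_for, trace, hold_point_z gives the robot as it stands. The module is installed in compiled form; this text tells all that it offers.
- The arm moves only by the shell command python3 -m inch 'ROWS' [FORCE]. ROWS is JSON, one flat list of numbers, 7 for each row, row after row: the closure in counts, from 0 (fully open) to 255 (shut), then the shift along the tool's x, y, z in mm, then the turn, a rotation vector about the tool's x, y, z in degrees. In form: [hand, x, y, z, ax, ay, az, hand, x, y, z, ax, ay, az, ...]. A call has 1 to 12 rows; each row shifts and turns the commanded pose from where the row before left it, along the tool's axes as they then stand; what a row does not reach is not made up. A row lasts 1/10 s, in which the tool goes at most 50 mm and 8.59 degrees, less where a joint would pass 70% of its speed; a pose out of reach is approached as far as the arm can. A call with a gripper value outside its range is refused whole. The fingers move at their own pace and stop on an object; FORCE is the grip in N (left out, the last holds). Time passes only in rows, so rows that do not move let the fingers close. It gives the time, the measured TCP pose, the force and the opening at its end, in the units of the state.
- state(): the state, without advancing time (a new reading comes with each control period).
- grab_frame(name): name is "scene" or "top" or "wrist"; returns the picture (420x560x3 uint8, red, green, blue); there is no depth.
- camera_model(name): a dict with "vertical_fov" (degrees; the focal length in pixels is half the picture's height over the tangent of half this angle, whatever the lens; pixels are square), "cx", "cy" (the principal point, pixels), "dist" ([k1, k2, p1, p2, k3] as OpenCV has them; the pictures are not rectified), "R" (3x3) and "t" (3): a world point X has camera coordinates R X + t. Camera axes: x right, y down, z forward; pixel columns grow to the right and rows downward; lengths in m; the calibration is good to about 2 mm. A picture is of the moment at which its call begins: read the wrist's pose just before it. camera_model takes no time and is no camera call; for the wrist camera it gives the pose at the moment of the call.
- hand_in(): hands the job in, once; it reports no verdict.
Trained networks look in the newest picture that a camera, given by its name, has taken for a name from the list of things; names that differ only in an ending like _2 or _b are one class to them, and where a whole thing is asked for, a point or a joint stands for the part that bears it (a point fixed in the world has none). Each returns a list of dicts, best first, with "confidence" (0 to 1); they miss things now and then, are a little off and sometimes report something else, mostly with a low value. They report only what shows in the picture. A call takes as long as a camera call. They do not tell look-alikes from the thing itself.
- look_for(camera, thing): "uv" ([column, row] in pixels, amid what is visible of it).
- trace(camera, thing): "mask" (420x560 bool, what is visible of it) and "uv" ([column, row] in pixels, amid what is visible of it).
The state is a dict: "time": time; "joint_positions": joint angles; "qvel": joint speeds; "joint_efforts": joint torques, N m; "tcp_pos": TCP position; "tcp_rot": TCP orientation; "contact_force": force on the tool from outside, world axes, zero at the start; "torque": the same for the moment, N m; "width": opening from 0.0 (shut) to 1.0 (fully open).
Only numpy, scipy, OpenCV 4.12 (cv2) and the standard library are available. Lean on these libraries where they do the work, as an engineer would, in place of code of your own. Each camera call takes 0.05 s, during which the arm holds its last target.

## Task

The yellow hold-down strap over the stone has swung out of line with the bolt hole in the pale grey block under it. Push the blue-handled tapered drift down through both holes to its shoulder to lever them into line, take it out and stand it back in a free hole of the wooden stand, and fit the brass-coloured hex bolt down through strap and block until its flange sits on the strap. Leave the slim black spare bolt in the stand alone.

Things in the scene. Friction and masses are not known exactly. Their poses are not given: they have to be found in the camera images.
- drift_grip (a point): Steel drift with a round blue handle, hanging upright in one of the three holes of the wooden stand. This point is on its axis, at mid-height of the handle (30 mm diameter, 58 mm tall), 30 mm above the top of its shoulder flange (58 mm diameter, 8 mm thick) and 118 mm above its tip; z points up along its axis. From the tip up: a taper from 10 to 42 mm diameter over 50 mm, then a 42 mm shank for 30 mm, then the shoulder. 0.5 to 0.7 kg.
- bolt_grip (a point): Brass-coloured bolt with a tall hexagonal head (36 mm across flats, 42 mm tall) over a flange (58 mm diameter, 8 mm thick), hanging upright in another hole of the stand. This point is on its axis in the head, 30 mm above the top of the flange and 118 mm above its tip; z points up along its axis. Below the flange its shank is 30 mm in diameter and 80 mm long, with a 2 mm chamfer at the tip: too thick to pass until the holes are in line. 0.55 to 0.75 kg.
- bore (a point): Centre of the mouth of the bolt hole (46 mm diameter, 83 mm deep, straight down to the bench) in the top face of the fixed pale grey steel block (120 mm along x, 130 mm along y, 83 mm tall, centred on the hole). The strap lies on this face. x points along the clamp towards the strap's pivot, 220 mm away, z up. A bolt or drift seated with its shoulder on the strap has its grip point 50 mm above this point.
- strap_hole (a point): Centre of the 46 mm hole in the yellow strap (12 mm thick, 85 mm wide), at the strap's top face, 12 mm above the bore's mouth; z up. The strap turns level about its pivot with friction (about 4 N at the hole, and stays where it is left); it starts 20 to 24 mm to one side (-y in the frame of the bore), so that the two holes overlap only in a lens 22 to 26 mm wide, centred midway between the two hole centres.
- stand: Fixed wooden stand, 90 x 275 mm, 95 mm tall. The origin is the centre of its underside; z up, y along its row of three through holes (48 mm diameter) at y = -90, 0 and +90 mm, x = 0. The drift, the bolt and the spare hang in them by their flanges, in any order. A hanging drift or bolt has its grip point 133 mm above the stand's underside; the tallest, the drift, rises 66 mm above the stand's top.
- spare_grip (a point): Bystander: slim black bolt (18 mm shank, black hexagonal head 22 mm across flats, 30 mm tall, on a 58 mm dark flange) hanging in the third hole of the stand. This point is the centre of its head, 23 mm above the stand's top; z up.
There are look-alikes about, which are no part of the job. Leave any purple or red look-alike of the part that bears bolt_grip alone.

How it is judged:
By the outcome, as a careful person would: the job done as asked, in the order asked, and still so for the second after the job is handed in, with the robot touching nothing.
It also fails if it takes over 69 s, if anything falls off the work surface, if the arm or the gripper's body presses on something with over 40 N, if the wrist force passes 120 N, or if a joint passes its speed limit or range.

## Working session

There is one attempt and no reset: what is moved stays moved. The work goes in short steps, Python scripts to look and compute and a shell command to move; the robot and the scene stay as the last step left them, time stands still between calls to the robot, and variables do not carry over. Pictures are saved under pics/ and viewed, and the job is handed in when it is done.

```bash
mkdir -p pics; ls
cat > h.py <<'E'
import numpy as np, cv2, json
from station import state, grab_frame, camera_model, hand_in, look_for, trace, hold_point_z
def save(name,fn,crop=None,scale=1):
    im=grab_frame(name)
    np.save('pics/'+fn+'.npy',im)
    cv2.imwrite('pics/'+fn+'.png',im[:,:,::-1]); return im
def K(m):
    f=210/np.tan(np.radians(m['vertical_fov'])/2)
    return np.array([[f,0,m['cx']],[0,f,m['cy']],[0,0,1.]])
def ray(m,uv):
    p=cv2.undistortPoints(np.array([[uv]],float),K(m),np.array(m['dist'],float))[0,0]
    R=np.array(m['R']);t=np.array(m['t'])
    d=R.T@np.array([p[0],p[1],1]); return -R.T@t,d
def atz(m,uv,z):
    o,d=ray(m,uv); return o+d*(z-o[2])/d[2]
def proj(m,X):
    R=np.array(m['R']);t=np.array(m['t'],float)
    return cv2.projectPoints(np.atleast_2d(np.array(X,float)),cv2.Rodrigues(R)[0],t,K(m),np.array(m['dist'],float))[0][:,0]
E
python3 - <<'E'
from h import *
print(state(), hold_point_z)
for n in ['scene','top','wrist']:
    save(n,n+'0'); m=camera_model(n); print(n,{k:np.round(v,3).tolist() for k,v in m.items()})
E
```

```text
pics
{'time': 0.0, 'joint_positions': array([ 1.22800022,  0.46836159, -0.01162287,  1.60367873,  0.00598311,
        1.07141385, -0.05629803]), 'qvel': array([-0.00170964, -0.00066049,  0.00028139,  0.00061586,  0.00010846,
        0.00067066,  0.00026595]), 'joint_efforts': array([-1.44166879e-03, -5.32377505e+01,  2.10399338e-02, -2.51300544e+01,
        1.14879484e-02,  7.73949665e-03, -4.47506079e-05]), 'tcp_pos': array([ 0.19173597, -0.62045878,  0.23032565]), 'tcp_rot': array([-0.69904759, -0.10621139,  0.69931232, -0.1049471 ]), 'contact_force': array([-0.00511024, -0.53217436, -0.2821784 ]), 'torque': array([0.03139406, 0.04527819, 0.00616676]), 'width': 0.9966959407533232} 0.0187
scene {'vertical_fov': 50.857, 'cx': 283.684, 'cy': 206.884, 'dist': [-0.11, 0.0, 0.0, 0.0, 0.0], 'R': [[-0.76, 0.65, 0.013], [0.494, 0.59, -0.638], [-0.422, -0.479, -0.77]], 't': [0.337, -0.273, 1.185]}
top {'vertical_fov': 57.799, 'cx': 278.161, 'cy': 213.78, 'dist': [-0.107, 0.0, 0.0, 0.0, 0.0], 'R': [[0.028, -1.0, 0.001], [-0.982, -0.028, -0.187], [0.187, 0.005, -0.982]], 't': [0.099, 0.545, 0.873]}
wrist {'vertical_fov': 64.323, 'cx': 279.522, 'cy': 210.061, 'dist': [-0.045, 0.0, 0.0, 0.0, 0.0], 'R': [[0.296, -0.955, -0.001], [-0.903, -0.28, 0.326], [-0.312, -0.096, -0.945]], 't': [-0.648, -0.042, 0.38]}
```

View pics/scene0.png

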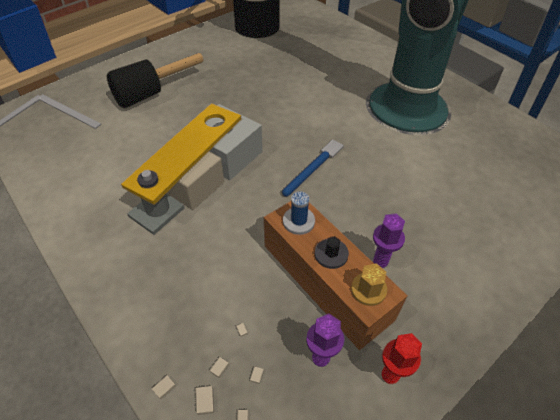

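View pics/top0.png

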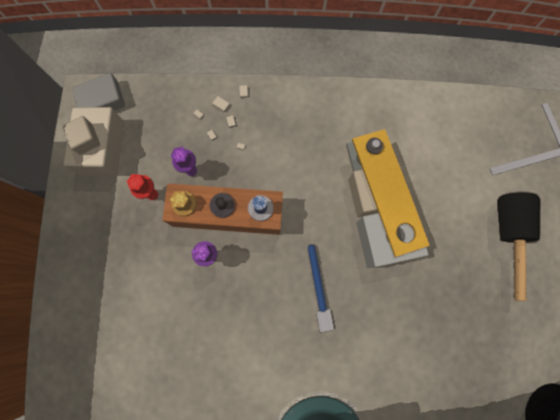

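View pics/wrist0.png

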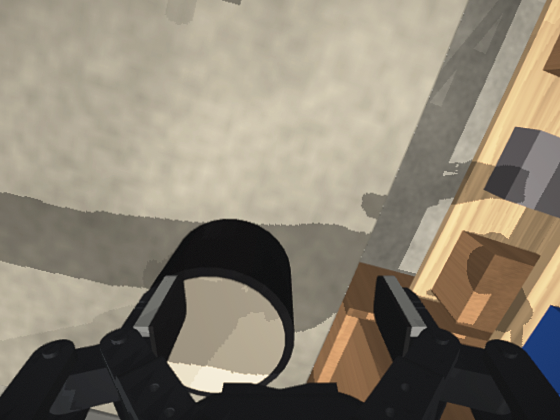

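Run:
```python
from h import *
from scipy.spatial.transform import Rotation as Ro
print(Ro.from_quat(state()['tcp_rot']).as_matrix().round(3))
m=camera_model('top')
for n in ['scene','top']:
  grab_frame(n)
  for th in ['drift_grip','bolt_grip','spare_grip','bore','strap_hole','stand']:
    print(n,th,[(np.round(d['uv'],1).tolist(),round(d['confidence'],2)) for d in look_for(n,th)[:4]])
```

```text
[[-0.001  0.295 -0.955]
 [ 0.001 -0.955 -0.295]
 [-1.    -0.001  0.   ]]
scene drift_grip [([297.4, 217.8], 0.88)]
scene bolt_grip [([387.5, 238.9], 0.93), ([398.6, 357.5], 0.74), ([324.1, 339.9], 0.74), ([368.5, 282.7], 0.58)]
scene spare_grip [([332.2, 255.7], 0.8)]
scene bore [([194.1, 167.2], 0.65), ([365.5, 285.2], 0.42)]
scene strap_hole []
scene stand [([332.5, 277.4], 0.87), ([332.6, 252.9], 0.47)]
top drift_grip [([261.8, 211.3], 0.74)]
top bolt_grip [([205.9, 253.7], 0.88), ([185.5, 160.0], 0.83), ([142.1, 189.0], 0.7), ([181.6, 198.2], 0.64)]
top spare_grip [([224.5, 206.3], 0.88)]
top bore [([382.9, 201.5], 0.69)]
top strap_hole [([388.5, 192.7], 0.96)]
top stand [([227.8, 211.7], 0.67), ([381.8, 201.3], 0.3)]
```

Run:
```python
import cv2
im=cv2.imread('pics/top0.png')
cv2.imwrite('pics/topA.png',cv2.resize(im[140:280,110:300],None,fx=4,fy=4,interpolation=cv2.INTER_CUBIC))
cv2.imwrite('pics/topB.png',cv2.resize(im[120:275,335:435],None,fx=3.8,fy=3.8,interpolation=cv2.INTER_CUBIC))
im=cv2.imread('pics/scene0.png')
cv2.imwrite('pics/sceneA.png',cv2.resize(im[95:240,110:270],None,fx=4,fy=4,interpolation=cv2.INTER_CUBIC))
```

```text
(no output)
```

View pics/topA.png

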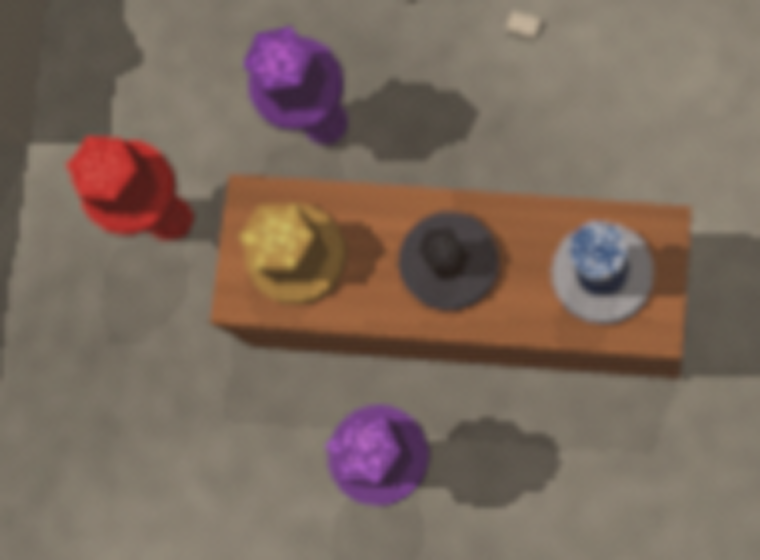

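View pics/topB.png

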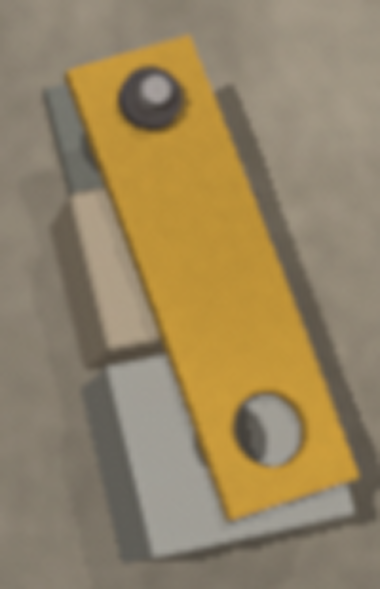

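View pics/sceneA.png

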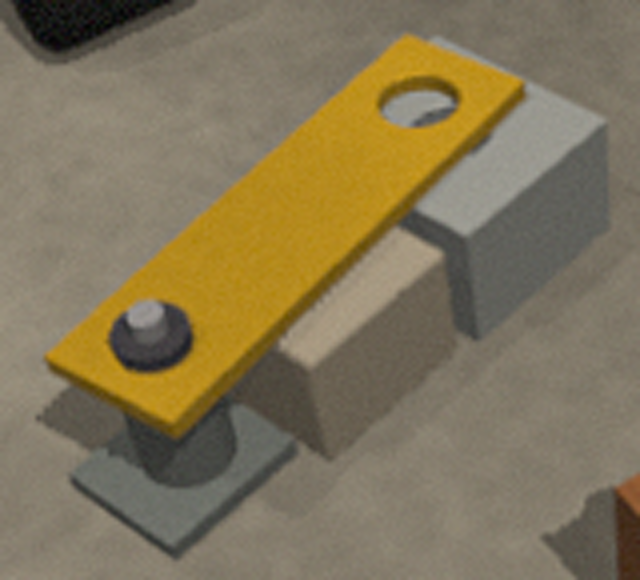

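Run:
```python
from h import *
m=camera_model('top')
A=lambda x,y:(x/4+110,y/4+140)
B=lambda x,y:(x/3.8+335,y/3.8+120)
print('stand corners');C=[atz(m,A(*p),.095)[:2] for p in [(230,176),(690,208),(680,360),(213,323)]]
print(np.round(C,4), np.mean(C,0), np.linalg.norm(C[0]-C[1]),np.linalg.norm(C[1]-C[2]))
ax=(C[0]-C[1]+C[3]-C[2]); ax/=np.linalg.norm(ax); print('ax',ax,np.degrees(np.arctan2(ax[1],ax[0])))
for k in(-1,0,1): print('hole',k,np.mean(C,0)+ax*.09*k)
for n,p in dict(gold=(293,253),black=(450,261),drift=(602,273)).items(): print(n,atz(m,A(*p),.103)[:2])
sh=atz(m,B(270,429),.095)[:2]; pv=atz(m,B(153,98),.095)[:2]
print('strap hole',sh,'pivot',pv,np.linalg.norm(sh-pv))
for p in [(107,367),(152,557),(352,514)]: print('block corner',atz(m,B(*p),.083)[:2])
print('bore crescent left edge', atz(m,B(196,445),.083)[:2])
s=camera_model('scene'); S=lambda x,y:(x/4+110,y/4+95)
print('scene: strap hole',atz(s,S(419,102),.095)[:2])
for p in [(470,236),(606,124),(436,38)]: print('block corner',atz(s,S(*p),.083)[:2])
# stand in scene
```

```text
stand corners
[[0.5978 0.3789]
 [0.5855 0.1058]
 [0.4955 0.1092]
 [0.5093 0.3815]] [0.547024   0.24385105] 0.2734105004986939 0.08998947714114244
ax [0.04778705 0.99885755] 87.26096050239433
hole -1 [0.54272317 0.15395387]
hole 0 [0.547024   0.24385105]
hole 1 [0.55132484 0.33374823]
gold [0.55045966 0.33527021]
black [0.54820732 0.2433988 ]
drift [0.54358539 0.15540142]
strap hole [ 0.49650087 -0.18356214] pivot [ 0.70750802 -0.11594   ] 0.22157791209832428
block corner [ 0.53451264 -0.08579558]
block corner [ 0.41795412 -0.11219752]
block corner [ 0.44661045 -0.23800153]
bore crescent left edge [ 0.48717083 -0.14068669]
scene: strap hole [ 0.49579219 -0.18012456]
block corner [ 0.53110521 -0.08346461]
block corner [ 0.41828462 -0.10876379]
block corner [ 0.44651887 -0.23599501]
```

```bash
cat >> h.py <<'E'
from scipy.spatial.transform import Rotation as Ro
def pose():
    s=state(); return np.array(s['tcp_pos']),Ro.from_quat(s['tcp_rot'])
def plan(goal,yaw,n,hand=0,p0=None,R0=None,full=True):
    """goal tcp pos, yaw(deg) = azimuth of tool y, tool x down; n equal rows -> rounded row and predicted end"""
    p,R=pose()
    yv=np.array([np.cos(np.radians(yaw)),np.sin(np.radians(yaw)),0]);xv=np.array([0,0,-1.]);Rg=Ro.from_matrix(np.array([xv,yv,np.cross(xv,yv)]).T)
    rv=np.degrees((R.inv()*Rg).as_rotvec())
    rows=[]
    q=p.copy();Rq=R;step=(np.array(goal)-p)/n
    for i in range(n):
        tgt=p+step*(i+1)
        s=np.round(Rq.inv().apply(tgt-q)*1000,1); a=np.round(rv/n,2)
        q=q+Rq.apply(s/1000); Rq=Rq*Ro.from_rotvec(np.radians(a))
        rows.append([hand,*s.tolist(),*a.tolist()])
    for r in rows: print(','.join('%g'%v for v in r))
    print('end',q.round(4),Rq.as_matrix().round(3).tolist())
def sim(txt):
    v=np.array(json.loads(txt)).reshape(-1,7);p,R=pose()
    for r in v:
        p=p+R.apply(r[1:4]/1000);R=R*Ro.from_rotvec(np.radians(r[4:]))
    print(p.round(4),R.as_matrix().round(3).tolist())
E
python3 - <<'E'
from h import *
m=camera_model('wrist');p,R=pose();Rc=np.array(m['R']);c=-Rc.T@np.array(m['t'])
print('cam in tool',R.inv().apply(c-p),'look',R.inv().apply(Rc.T[:,2]),'camx',R.inv().apply(Rc.T[:,0]))
E
```

```text
cam in tool [-0.14222491 -0.00130736 -0.08481508] look [9.45393976e-01 6.43656565e-04 3.25929156e-01] camx [-5.57636638e-04  9.99999781e-01 -3.57347917e-04]
```

Run:
```python
from h import *
plan([0.495,-0.17,0.25],-20,12)
```

```text
0,-1.6,-28.5,-35.2,-4.4,0,-0
0,-1.5,-25.6,-37.3,-4.4,0,-0
0,-1.6,-22.8,-39.2,-4.4,0,-0
0,-1.5,-19.6,-40.8,-4.4,0,-0
0,-1.6,-16.5,-42.2,-4.4,0,-0
0,-1.6,-13.2,-43.3,-4.4,0,-0
0,-1.5,-9.8,-44.2,-4.4,0,-0
0,-1.6,-6.4,-44.8,-4.4,0,-0
0,-1.6,-3,-45.2,-4.4,0,-0
0,-1.5,0.6,-45.3,-4.4,0,-0
0,-1.6,4,-45.1,-4.4,0,-0
0,-1.5,7.4,-44.7,-4.4,0,-0
end [ 0.495 -0.17   0.25 ] [[-0.0, 0.94, -0.343], [-0.0, -0.343, -0.94], [-1.0, 0.0, 0.0]]
```

```bash
python3 -m inch '[0,-2,-28,-35,-4.4,0,0, 0,-2,-26,-37,-4.4,0,0, 0,-2,-23,-39,-4.4,0,0, 0,-2,-20,-41,-4.4,0,0, 0,-2,-16,-42,-4.4,0,0, 0,-2,-13,-43,-4.4,0,0, 0,-2,-10,-44,-4.4,0,0, 0,-2,-6,-45,-4.4,0,0, 0,-2,-3,-45,-4.4,0,0, 0,-2,1,-45,-4.4,0,0, 0,-1,4,-45,-4.4,0,0, 0,0,7,-45,-4.4,0,0]' && python3 -m inch '[0,0,0,0,0,0,0,0,0,0,0,0,0,0]'
python3 - <<'E'
from h import *
print(pose()[0]); m=camera_model('wrist'); im=save('wrist','w1')
print(proj(m,[[.49,-.161,.083],[.4965,-.182,.095],[.7075,-.116,.095]]))
np.savez('pics/w1cam',**{k:np.array(v) for k,v in m.items()})
E
```

```text
time: 2.05
tcp_pos: [0.4951, -0.1695, 0.2528]
tcp_rot: [0.579, 0.406, -0.579, 0.407]
contact_force: [0.9, -0.9, -0.1]
width: 1.004
time: 2.25
tcp_pos: [0.4945, -0.17, 0.2523]
tcp_rot: [-0.579, -0.406, 0.579, -0.406]
contact_force: [-0.7, -0.9, -1.0]
width: 0.997
[ 0.49447926 -0.16996446  0.2522656 ]
[[272.03527567 181.52922519]
 [285.97115928 202.77438043]
 [497.07787147  50.71279731]]
```

View pics/w1.png

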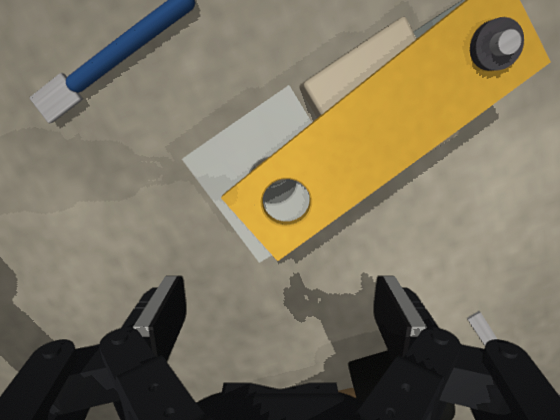

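Run:
```python
import cv2
im=cv2.imread('pics/w1.png')
cv2.imwrite('pics/w1A.png',cv2.resize(im[75:275,170:330],None,fx=3,fy=3,interpolation=cv2.INTER_CUBIC))
cv2.imwrite('pics/w1B.png',cv2.resize(im[145:230,235:325],None,fx=7,fy=7,interpolation=cv2.INTER_CUBIC))
```

```text
(no output)
```

View pics/w1A.png

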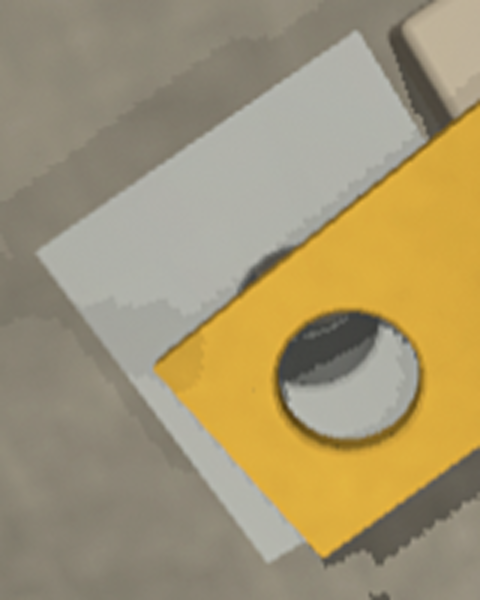

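View pics/w1B.png

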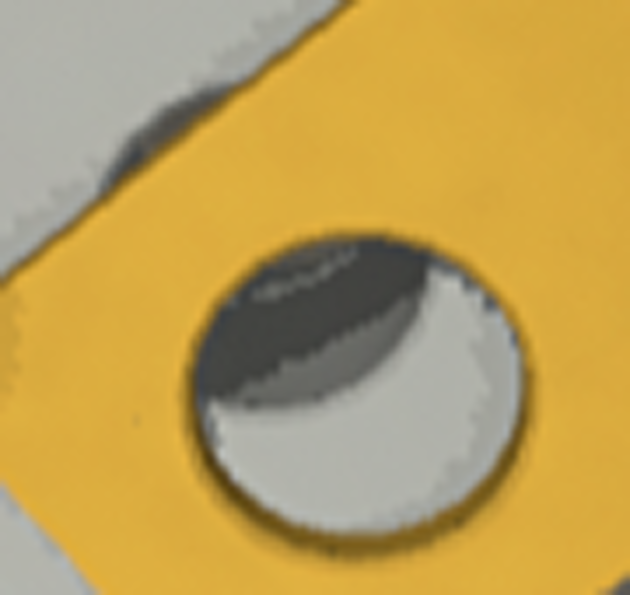

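Run:
```python
from h import *
from scipy.optimize import least_squares
m=dict(np.load('pics/w1cam.npz'))
P=lambda x,y,s,u,v:((x+.5)/s-.5+u,(y+.5)/s-.5+v)
B=[P(*p,7,235,145) for p in [(100,190),(130,140),(170,105),(225,85),(205,400),(260,408),(310,395),(360,365),(405,320),(432,270)]]
S=[P(*p,7,235,145) for p in [(190,380),(240,275),(350,232),(450,260),(520,340),(530,400),(500,490),(440,540),(360,558),(270,530),(210,465)]]
def fit(W,r=None):
    W=np.array(W)[:,:2]
    f=lambda q:np.hypot(*(W-q[:2]).T)-(r if r else q[2])
    s=least_squares(f,[*W.mean(0)] + ([] if r else [.023])); return s.x.round(4),(s.fun*1000).round(1)
bw=[atz(m,u,.083) for u in B]; sw=[atz(m,u,.095) for u in S]
print('bore',fit(bw,.023),fit(bw)); print('strap',fit(sw,.023),fit(sw))
A=[atz(m,P(*p,3,170,75),.083)[:2] for p in [(38,252),(357,30),(269,563)]]
print('corners b,a,c',np.round(A,4),(A[1]+A[2])/2, np.linalg.norm(A[0]-A[1]),np.linalg.norm(A[0]-A[2]), np.degrees(np.arctan2(*(A[1]-A[0])[::-1])))
```

```text
bore (array([ 0.4902, -0.1592]), array([-0. , -0.3, -0.2, -0.4,  0.4,  0.2, -0.6, -1.1, -0.4,  0.9])) (array([ 0.4902, -0.1592,  0.0228]), array([ 0.1, -0.1, -0. , -0.2,  0.5,  0.4, -0.5, -1. , -0.2,  1.1]))
strap (array([ 0.497 , -0.1808]), array([-0. ,  0.4, -0.1, -0.6, -0.3, -0.2,  0.2,  0.2,  0. , -0.5, -0.6])) (array([ 0.497 , -0.1808,  0.0229]), array([ 0.1,  0.5,  0.1, -0.5, -0.1, -0.1,  0.3,  0.3,  0.1, -0.4, -0.4]))
corners b,a,c [[ 0.4183 -0.1114]
 [ 0.5341 -0.0838]
 [ 0.4474 -0.2378]] [ 0.49076684 -0.16079657] 0.11907098595966167 0.12970453152038833 13.414020542715672
```

Run:
```python
from h import *
plan([0.543,0.155,0.25],-2.7,8)
```

```text
0,0.2,-8.2,-40.4,-2.17,0,0
0,0.3,-6.7,-40.7,-2.17,0,0
0,0.2,-5.1,-41,-2.17,0,0
0,0.3,-3.6,-41.1,-2.17,0,0
0,0.2,-2,-41.2,-2.17,0,0
0,0.3,-0.5,-41.3,-2.17,0,0
0,0.2,1.1,-41.2,-2.17,0,0
0,0.3,2.7,-41.2,-2.17,0,0
end [0.543 0.155 0.25 ] [[-0.001, 0.999, -0.047], [-0.0, -0.047, -0.999], [-1.0, -0.001, 0.001]]
```

```bash
python3 -m inch '[0,0,-8,-40,-2.2,0,0, 0,0,-7,-41,-2.2,0,0, 0,0,-5,-41,-2.2,0,0, 0,0,-4,-41,-2.2,0,0, 0,0,-2,-41,-2.2,0,0, 0,0,0,-41,-2.2,0,0, 0,0,1,-41,-2.2,0,0, 0,0,3,-41,-2.0,0,0,0,0,0,0,0,0,0,0,0,0,0,0,0,0]'
python3 - <<'E'
from h import *
print(pose()[0]); m=camera_model('wrist'); im=save('wrist','w2')
np.savez('pics/w2cam',**{k:np.array(v) for k,v in m.items()})
E
```

```text
time: 3.3
tcp_pos: [0.5428, 0.1536, 0.2519]
tcp_rot: [-0.511, -0.488, 0.512, -0.488]
contact_force: [0.1, -1.3, 0.7]
width: 1.002
[0.54276463 0.1535607  0.25190001]
```

View pics/w2.png

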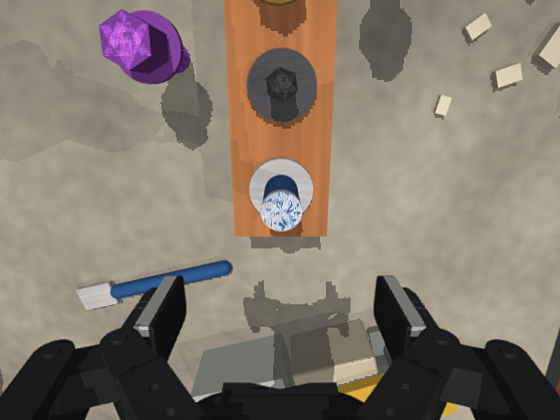

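Run:
```python
from h import *
m=dict(np.load('pics/w2cam.npz'))
im=cv2.imread('pics/w2.png')
cv2.imwrite('pics/w2A.png',cv2.resize(im[140:245,225:340],None,fx=5,fy=5,interpolation=cv2.INTER_CUBIC))
print('top',atz(m,(281,211),.161),'flange',atz(m,(281,190),.103),atz(m,(282,86),.103))
print('edge mid',[atz(m,p,.095) for p in[(234.5,236.5),(327,236.5)]])
print(proj(m,[.5434,.155,.161]),proj(m,[.5434,.155,.103]))
```

```text
top [0.54431749 0.15765962 0.161     ] flange [0.54449114 0.15750065 0.103     ] [0.54931368 0.24605857 0.103     ]
edge mid [array([0.49699223, 0.11040668, 0.095     ]), array([0.58711053, 0.10625278, 0.095     ])]
[[279.92577196 214.43564156]] [[279.92118036 192.71277959]]
```

View pics/w2A.png

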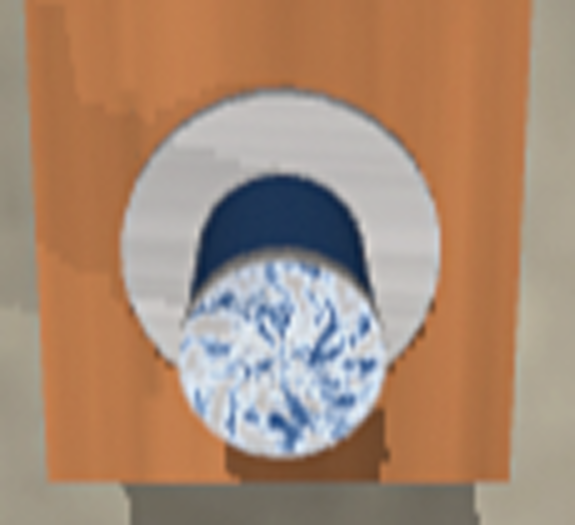

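```bash
python3 - <<'E'
from h import *
plan([0.5442,0.157,0.117],-2.7,5)
E
python3 -m inch '[0,30,1,-1,0,0,0, 0,30,1,-1,0,0,0, 0,30,0,-1,0,0,0, 0,25,0,-1,0,0,0, 0,20,0,0,0,0,0, 0,0,0,0,0,0,0]'
```

```text
0,27,0.2,-1,-0.02,0.02,0.01
0,26.9,0.3,-1,-0.02,0.02,0.01
0,27,0.2,-0.9,-0.02,0.02,0.01
0,27,0.2,-1,-0.02,0.02,0.01
0,26.9,0.2,-1,-0.02,0.02,0.01
end [0.5442 0.157  0.117 ] [[0.0, 0.999, -0.047], [0.0, -0.047, -0.999], [-1.0, 0.0, -0.0]]
time: 3.95
tcp_pos: [0.5434, 0.1547, 0.1145]
tcp_rot: [-0.51, -0.488, 0.514, -0.487]
contact_force: [-0.2, 0.2, -0.7]
width: 1.0
```

```bash
python3 -m inch '[0,-3,1,-2.5,0,0,0, 0,0,0,0,0,0,0]'
python3 - <<'E'
from h import *
m=camera_model('wrist'); im=save('wrist','w3'); print(pose()[0])
print('top',proj(m,[.5442,.157,.161]))
E
```

```text
time: 4.15
tcp_pos: [0.5474, 0.1608, 0.1222]
tcp_rot: [0.513, 0.487, -0.511, 0.489]
contact_force: [0.4, -0.6, 0.5]
width: 1.0
[0.54727993 0.16080403 0.12205588]
top [[270.82003989 342.59205219]]
```

View pics/w3.png

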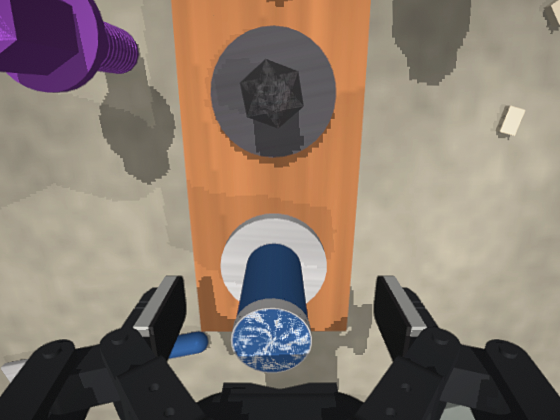

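```bash
for i in 1 2; do python3 -m inch '[0,0,0,0,0,0,0, 0,0,0,0,0,0,0]' | head -2; done
```

```text
time: 4.4
tcp_pos: [0.5463, 0.1608, 0.121]
time: 4.6
tcp_pos: [0.546, 0.1609, 0.1204]
```

Run:
```python
from h import *
m=camera_model('wrist'); im=save('wrist','w3b'); print(pose()[0])
cv2.imwrite('pics/w3c.png',cv2.resize(im[200:400,190:360,::-1],None,fx=3,fy=3,interpolation=cv2.INTER_CUBIC))
for p in [(.5442,.157),(.546,.159)]: print(proj(m,[*p,.161]),proj(m,[*p,.103]))
np.savez('pics/w3cam',**{k:np.array(v) for k,v in m.items()})
```

```text
[0.545929   0.16088752 0.1202953 ]
[[274.29031368 346.00420969]] [[275.89822863 270.14254986]]
[[278.80572977 341.57833915]] [[279.05879927 266.72372593]]
```

View pics/w3c.png

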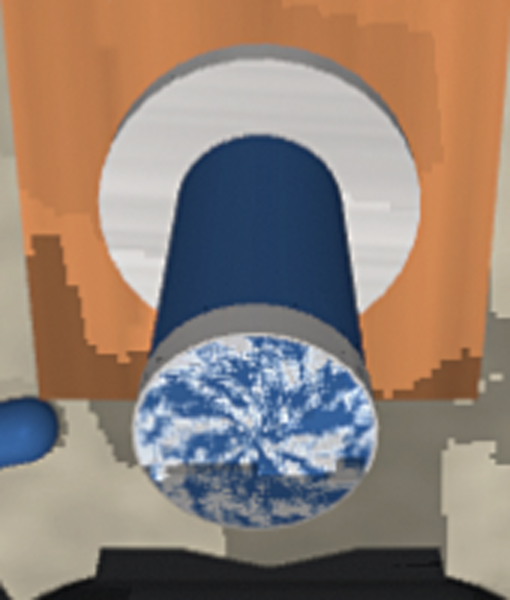

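```bash
python3 -m inch '[0,3,-1.5,2.5,0,0,0, 0,0,0,0,0,0,0, 0,0,0,0,0,0,0]'|head -2;  python3 -m inch '[180,0,0,0,0,0,0, 220,0,0,0,0,0,0,255,0,0,0,0,0,0,255,0,0,0,0,0,0,255,0,0,0,0,0,0,255,0,0,0,0,0,0]' 80
```

```text
time: 4.95
tcp_pos: [0.5442, 0.1583, 0.117]
time: 5.55
tcp_pos: [0.5442, 0.1585, 0.1175]
tcp_rot: [-0.511, -0.488, 0.511, -0.488]
contact_force: [-2.0, -1.1, 4.4]
width: 0.334
```

```bash
python3 -m inch '[255,-5,0,0,0,0,0, 255,-20,0,0,0,0,0, 255,-25,0,0,0,0,0, 255,-30,0,0,0,0,0,255,-30,0,0,0,0,0,255,-20,0,0,0,0,0,255,0,0,0,0,0,0, 255,0,0,0,0,0,0, 255,0,0,0,0,0,0]'
python3 - <<'E'
from h import *
print(pose()[0]); save('wrist','w4'); save('scene','s4')
np.savez('pics/w4cam',**{k:np.array(v) for k,v in camera_model('wrist').items()})
E
```

```text
time: 6.45
tcp_pos: [0.5432, 0.1577, 0.2452]
tcp_rot: [-0.51, -0.489, 0.513, -0.488]
contact_force: [-0.6, -0.3, -6.5]
width: 0.328
[0.54321735 0.15774729 0.24516161]
```

View pics/w4.png

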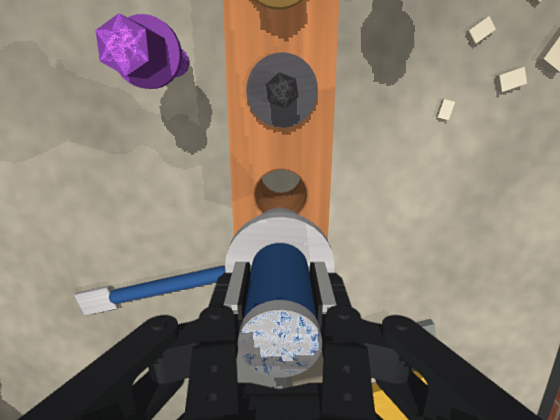

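View pics/s4.png

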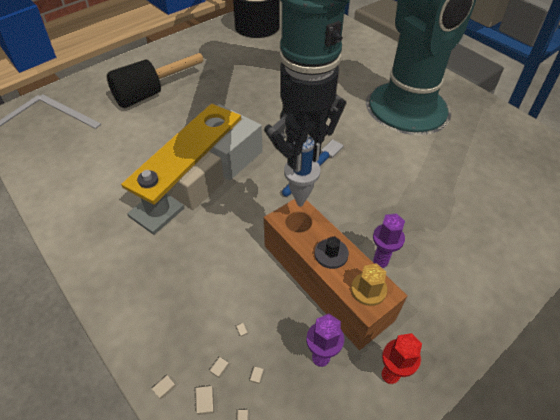

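Run:
```python
from h import *
im=cv2.imread('pics/w4.png')
cv2.imwrite('pics/w4A.png',cv2.resize(im[160:400,200:360],None,fx=2.5*1.0,fy=2.5,interpolation=cv2.INTER_CUBIC))
m=dict(np.load('pics/w4cam.npz')); p,R=pose()
T=lambda a,b,c:p+R.apply([a,b,c])
for z in (0,.002,-.002): print(proj(m,[T(-.0435,0,z),T(.0145,0,z)]).round(1).tolist())
print('hole',atz(m,(281,193),.095), proj(m,[.5437,.1545,.095]))
```

```text
[[278.4, 342.8], [278.8, 266.2]]
[[278.4, 347.2], [278.8, 269.5]]
[[278.4, 338.4], [278.8, 262.8]]
hole [0.54469257 0.15877754 0.095     ] [[280.12258342 197.5357249 ]]
```

View pics/w4A.png

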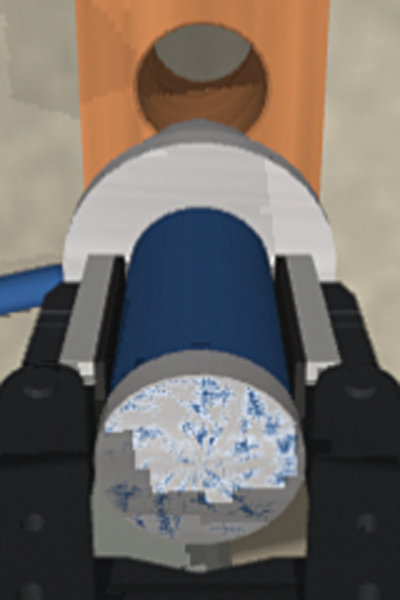

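Run:
```python
from h import *
plan([0.4937,-0.1704,0.235],13.3,10,255)
```

```text
255,1.1,-3.5,33,-1.59,0,0.02
255,1.1,-4.3,33,-1.59,0,0.02
255,1,-5.3,32.8,-1.59,0,0.02
255,1.1,-6.2,32.6,-1.59,0,0.02
255,1.1,-7.1,32.5,-1.59,0,0.02
255,1.1,-8,32.2,-1.59,0,0.02
255,1,-8.9,32,-1.59,0,0.02
255,1.1,-9.8,31.7,-1.59,0,0.02
255,1.1,-10.7,31.5,-1.59,0,0.02
255,1,-11.5,31.2,-1.59,0,0.02
end [ 0.4937 -0.1704  0.235 ] [[0.0, 0.973, 0.23], [-0.0, 0.23, -0.973], [-1.0, 0.0, 0.0]]
```

```bash
python3 -m inch '[255,1,-3.5,33,-1.6,0,0, 255,1,-4.5,33,-1.6,0,0, 255,1,-5.3,33,-1.6,0,0, 255,1,-6.2,32.6,-1.6,0,0, 255,1,-7,32.5,-1.6,0,0, 255,1,-8,32.2,-1.6,0,0, 255,1,-9,32,-1.6,0,0, 255,1,-9.8,31.7,-1.6,0,0, 255,1,-10.7,31.5,-1.6,0,0, 255,1,-11.5,31.2,-1.6,0,0,255,0,0,0,0,0,0,255,0,0,0,0,0,0]'; python3 -m inch '[255,0,0,0,0,0,0,255,0,0,0,0,0,0]'
python3 - <<'E'
from h import *
print(pose()[0]); m=camera_model('wrist'); save('wrist','w5');save('top','t5');save('scene','s5')
np.savez('pics/w5cam',**{k:np.array(v) for k,v in m.items()})
plan([0.4937,-0.1704,0.2075],13.3,1,255)
E
```

```text
time: 7.75
tcp_pos: [0.494, -0.1708, 0.2363]
tcp_rot: [0.439, 0.555, -0.439, 0.554]
contact_force: [-0.8, 0.8, -6.3]
width: 0.329
time: 7.95
tcp_pos: [0.4949, -0.1688, 0.2371]
tcp_rot: [0.438, 0.556, -0.438, 0.555]
contact_force: [0.0, 0.6, -5.1]
width: 0.329
[ 0.49485868 -0.16883206  0.23708389]
255,29.8,-1.4,0.7,0.16,-0,-0
end [ 0.4937 -0.1704  0.2075] [[0.0, 0.973, 0.23], [0.0, 0.23, -0.973], [-1.0, 0.0, -0.0]]
```

View pics/w5.png

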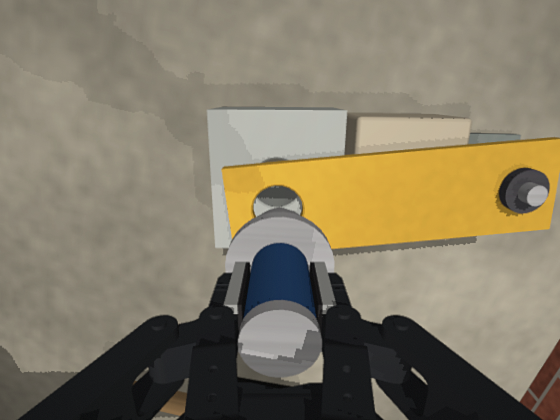

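View pics/s5.png

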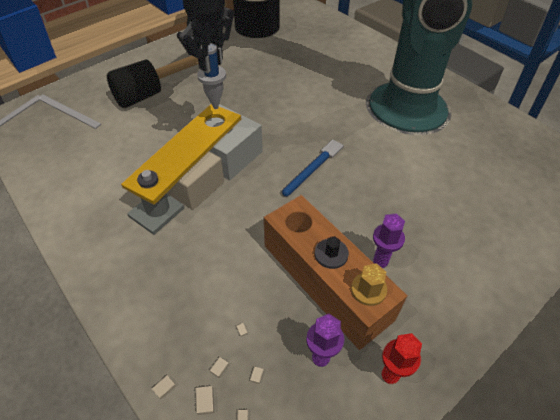

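Run:
```python
from h import *
im=cv2.imread('pics/w5.png')
cv2.imwrite('pics/w5A.png',cv2.resize(im[95:255,195:365],None,fx=4,fy=4,interpolation=cv2.INTER_CUBIC))
m=dict(np.load('pics/w5cam.npz'))
c=np.array([.4904,-.160]);a=np.radians(13.3);ex=np.array([np.cos(a),np.sin(a)]);ey=np.array([-np.sin(a),np.cos(a)])
for sx,sy in[(-.06,.065),(.06,.065),(-.06,-.065)]: print(proj(m,[*(c+ex*sx+ey*sy),.083]))
print(proj(m,[.497,-.1808,.095]))
```

```text
[[206.22540346 108.61769013]]
[[346.62773888 109.14036148]]
[[214.96298238 247.08951827]]
[[278.01780048 209.47520782]]
```

View pics/w5A.png

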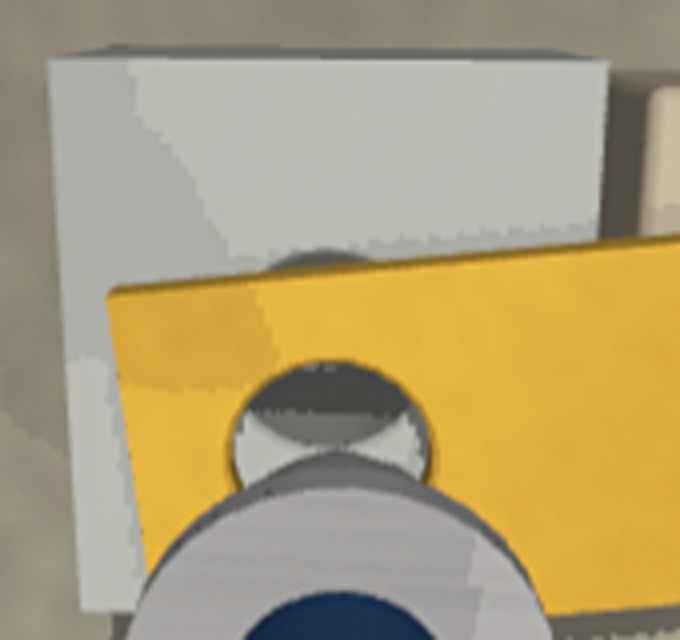

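```bash
python3 -m inch '[255,0,0,0,8,0,0,255,0,0,0,8,0,0,255,0,0,0,8,0,0,255,0,0,0,8,0,0,255,0,0,0,8,0,0,255,0,0,0,8,0,0,255,0,0,0,8,0,0,255,0,0,0,8,0,0,255,0,0,0,8,0,0,255,0,0,0,8,0,0,255,0,0,0,8,0,0,255,0,0,0,2,0,0]' 120; python3 -m inch '[255,0,0,0,0,0,0,255,0,0,0,0,0,0,255,0,0,0,0,0,0]';python3 - <<'E'
from h import *
print(pose()[0]); m=camera_model('wrist'); save('wrist','w6')
np.savez('pics/w6cam',**{k:np.array(v) for k,v in m.items()})
print(state()['joint_positions'])
p,R=pose();T=lambda a,b,c:p+R.apply([a,b,c])
print(proj(m,[T(-.0435,0,0),T(.0145,0,0)]).round(1).tolist())
c=np.array([.4906,-.1606]);a=np.radians(13.3);ex=np.array([np.cos(a),np.sin(a)]);ey=np.array([-np.sin(a),np.cos(a)])
for sx,sy in[(-.06,.065),(.06,.065),(-.06,-.065)]: print(proj(m,[*(c+ex*sx+ey*sy),.083]))
plan([0.4937,-0.1707,0.1805],-76.7,4,255)
E
```

```text
time: 9.3
tcp_pos: [0.4948, -0.1697, 0.2373]
tcp_rot: [0.702, 0.081, -0.702, 0.081]
contact_force: [0.2, 0.4, -5.4]
width: 0.326
time: 9.6
tcp_pos: [0.4947, -0.1701, 0.2373]
tcp_rot: [0.702, 0.083, -0.702, 0.083]
contact_force: [0.2, 0.2, -5.9]
width: 0.326
[ 0.49472698 -0.17009344  0.23726727]
[ 0.52361388  0.26980779 -0.30149981  1.88977504  0.09445821  0.99570346
 -1.15567917]
[[283.2, 341.5], [282.0, 265.2]]
[[204.17787717 252.41823142]]
[[194.5720615  127.59895381]]
[[336.18610274 252.73706082]]
255,14.2,0.1,0.3,0.03,0,0
255,14.2,0,0.2,0.03,0,0
255,14.2,0.1,0.3,0.03,0,0
255,14.2,0.1,0.3,0.03,0,0
end [ 0.4937 -0.1707  0.1805] [[-0.0, 0.23, -0.973], [0.0, -0.973, -0.23], [-1.0, -0.0, 0.0]]
```

View pics/w6.png

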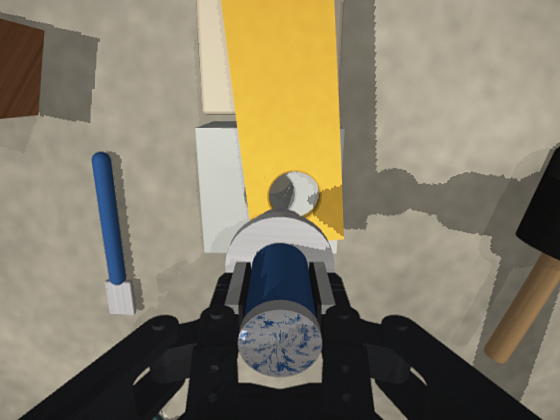

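```bash
python3 -m inch '[255,14,0,0.3,0,0,0,255,14,0,0.3,0,0,0,255,14,0,0.3,0,0,0,255,10,0,0.3,0,0,0,255,0,0,0,0,0,0,255,0,0,0,0,0,0]'
python3 - <<'E'
from h import *
print(pose()[0]); m=camera_model('wrist'); save('wrist','w7');save('scene','s7')
E
```

```text
time: 10.25
tcp_pos: [0.4934, -0.1704, 0.1849]
tcp_rot: [-0.702, -0.083, 0.703, -0.082]
contact_force: [0.8, -1.0, -5.6]
width: 0.322
[ 0.4934455  -0.1704159   0.18490423]
```

View pics/w7.png

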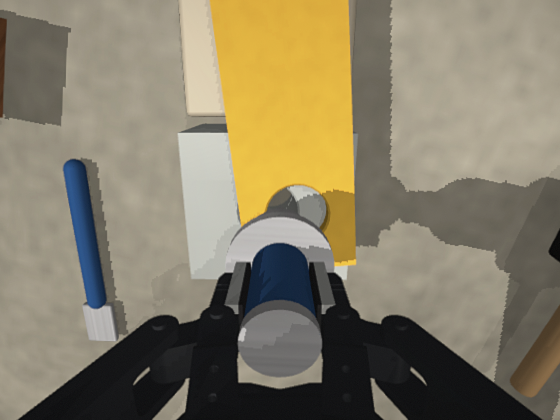

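View pics/s7.png

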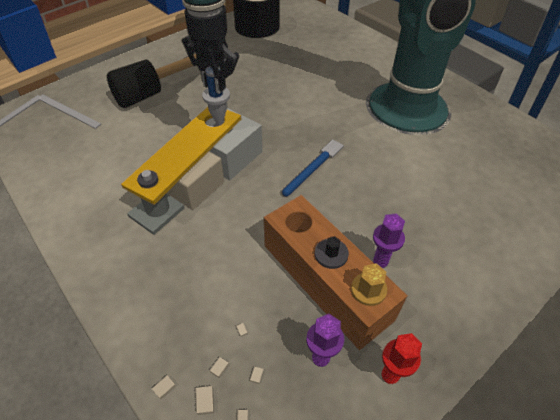

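```bash
python3 -m inch '[255,5,0,0,0,0,0,255,5,0,0,0,0,0,255,0,0,0,0,0,0,255,0,0,0,0,0,0]'
```

```text
time: 10.75
tcp_pos: [0.494, -0.1715, 0.1754]
tcp_rot: [0.703, 0.082, -0.702, 0.083]
contact_force: [1.3, -3.5, -6.0]
width: 0.325
```

```bash
python3 -m inch '[255,2,-3,0,0,0,0,255,2,-3,0,0,0,0,255,2,-3,0.5,0,0,0,255,2,-2,0.5,0,0,0,255,0,0,0,0,0,0,255,0,0,0,0,0,0]'
```

```text
time: 11.35
tcp_pos: [0.4899, -0.1594, 0.167]
tcp_rot: [-0.702, -0.083, 0.702, -0.082]
contact_force: [2.0, -1.7, -3.8]
width: 0.329
```

```bash
python3 -m inch '[255,5,1,-0.5,0,0,0,255,5,0,0,0,0,0,255,5,0,0,0,0,0,255,5,0,0,0,0,0,255,0,0,0,0,0,0,255,0,0,0,0,0,0]'
```

```text
time: 11.95
tcp_pos: [0.4908, -0.1605, 0.1461]
tcp_rot: [0.702, 0.083, -0.702, 0.082]
contact_force: [4.7, -3.2, -8.4]
width: 0.321
```

```bash
python3 -m inch '[255,4,0,0,0,0,0,255,4,0,0,0,0,0,255,3,0,0,0,0,0,255,0,0,0,0,0,0,255,0,0,0,0,0,0]'
```

```text
time: 12.45
tcp_pos: [0.4908, -0.1607, 0.1356]
tcp_rot: [0.702, 0.083, -0.702, 0.082]
contact_force: [5.4, -1.6, -6.6]
width: 0.324
```

```bash
python3 -m inch '[255,4,0,0,0,0,0,255,4,0,0,0,0,0,255,4,0,0,0,0,0,255,0,0,0,0,0,0,255,0,0,0,0,0,0]'
```

```text
time: 12.95
tcp_pos: [0.4909, -0.1607, 0.1235]
tcp_rot: [0.702, 0.083, -0.702, 0.082]
contact_force: [6.4, -2.2, -7.3]
width: 0.324
```

```bash
python3 -m inch '[255,3,0,0,0,0,0,255,2.5,0,0,0,0,0,255,0,0,0,0,0,0,255,0,0,0,0,0,0]'; python3 -m inch '[255,1,0,0,0,0,0,255,0,0,0,0,0,0,255,0,0,0,0,0,0]'
```

```text
time: 13.35
tcp_pos: [0.4909, -0.1608, 0.1183]
tcp_rot: [0.702, 0.082, -0.702, 0.082]
contact_force: [4.8, -1.3, -5.6]
width: 0.328
time: 13.65
tcp_pos: [0.491, -0.1607, 0.1177]
tcp_rot: [0.702, 0.082, -0.702, 0.082]
contact_force: [4.6, -1.1, -1.7]
width: 0.322
```

```bash
python3 -m inch '[255,1,0,0,0,0,0,255,0.5,0,0,0,0,0,255,0,0,0,0,0,0,255,0,0,0,0,0,0]';  python3 - <<'E'
from h import *
print(pose()[0]); save('wrist','w8');save('scene','s8')
E
```

```text
time: 14.05
tcp_pos: [0.4912, -0.1607, 0.1176]
tcp_rot: [0.703, 0.082, -0.702, 0.083]
contact_force: [1.4, 0.4, 10.2]
width: 0.326
[ 0.49116832 -0.16071151  0.11755649]
```

View pics/w8.png

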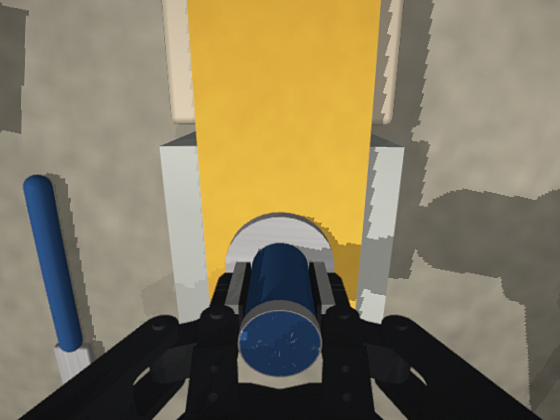

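View pics/s8.png

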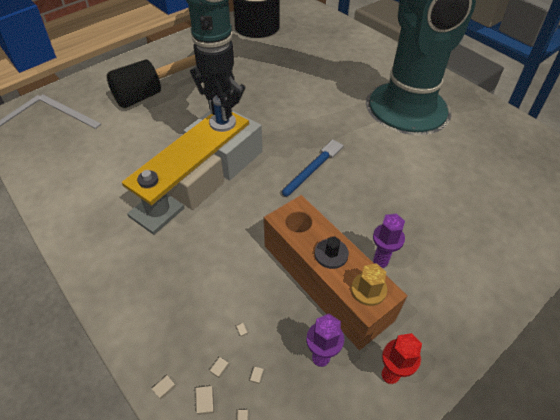

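```bash
python3 -m inch '[255,-3,0,0,0,0,0,255,-8,0,0,0,0,0,255,-10,0,0,0,0,0,255,-15,0,0,0,0,0,255,-20,0,0,0,0,0,255,-25,0,0,0,0,0,255,-25,0,0,0,0,0,255,-25,0,0,0,0,0,255,0,0,0,0,0,0,255,0,0,0,0,0,0,255,0,0,0,0,0,0]'
python3 - <<'E'
from h import *
p,R=pose(); print(p); m=camera_model('wrist'); save('wrist','w9')
T=lambda a,b,c:p+R.apply([a,b,c])
print(proj(m,[T(-.0435,0,0),T(.0145,0,0)]).round(1).tolist())
np.savez('pics/w9cam',**{k:np.array(v) for k,v in m.items()})
plan([.5443,.1583,.245],-2.7,10,255)
E
```

```text
time: 15.25
tcp_pos: [0.4886, -0.1604, 0.2448]
tcp_rot: [-0.701, -0.083, 0.704, -0.082]
contact_force: [-0.4, 0.4, -6.4]
width: 0.327
[ 0.48864729 -0.1604254   0.24482688]
[[282.9, 341.4], [281.8, 265.1]]
255,0,-29.7,-12.8,-7.39,0.01,0.03
255,0,-27.9,-16.4,-7.39,0.01,0.03
255,0,-25.5,-20,-7.39,0.01,0.03
255,0,-22.7,-23,-7.39,0.01,0.03
255,0,-19.6,-25.8,-7.39,0.01,0.03
255,-0,-16.1,-28,-7.39,0.01,0.03
255,-0,-12.3,-29.9,-7.39,0.01,0.03
255,-0.1,-8.4,-31.3,-7.39,0.01,0.03
255,0,-4.3,-32.1,-7.39,0.01,0.03
255,-0,-0.2,-32.3,-7.39,0.01,0.03
end [0.5443 0.1583 0.245 ] [[0.0, 0.999, -0.048], [-0.0, -0.048, -0.999], [-1.0, 0.0, 0.0]]
```

View pics/w9.png

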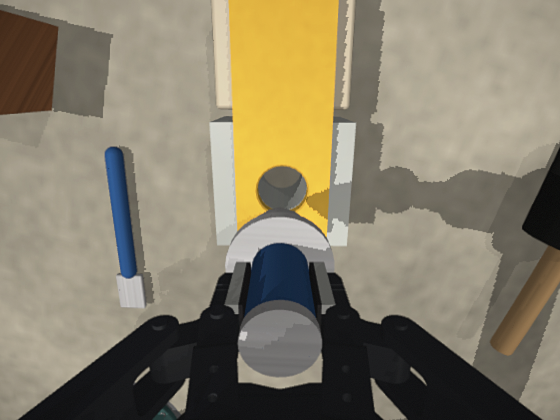

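```bash
python3 -m inch '[255,0,-29.7,-12.8,-7.4,0,0,255,0,-28,-16.4,-7.4,0,0,255,0,-25.5,-20,-7.4,0,0,255,0,-22.7,-23,-7.4,0,0,255,0,-19.6,-25.8,-7.4,0,0,255,0,-16,-28,-7.4,0,0,255,0,-12.3,-30,-7.4,0,0,255,0,-8.4,-31.3,-7.4,0,0,255,0,-4.3,-32,-7.4,0,0,255,0,0,-32.3,-7.4,0,0,255,0,0,0,0,0,0,255,0,0,0,0,0,0]'; python3 -m inch '[255,0,0,0,0,0,0,255,0,0,0,0,0,0,255,0,0,0,0,0,0]'
python3 - <<'E'
from h import *
p,R=pose(); print(p); m=camera_model('wrist'); save('wrist','w10')
T=lambda a,b,c:p+R.apply([a,b,c])
print(proj(m,[T(-.0435,0,0),T(.0145,0,0)]).round(1).tolist(),proj(m,[.5445,.1583,.095]))
plan([.5443,.1583,.215],-2.7,1,255)
E
```

```text
time: 16.5
tcp_pos: [0.545, 0.1583, 0.2456]
tcp_rot: [-0.51, -0.489, 0.512, -0.488]
contact_force: [-0.8, -1.2, -5.4]
width: 0.325
time: 16.8
tcp_pos: [0.5461, 0.1568, 0.2471]
tcp_rot: [-0.512, -0.488, 0.512, -0.488]
contact_force: [0.3, 0.3, -5.1]
width: 0.329
[0.54605212 0.15677982 0.24706715]
[[278.4, 342.9], [278.8, 266.2]] [[277.4650359  191.82951244]]
255,32.2,-1.8,-1.2,-0.01,0.03,0
end [0.5443 0.1583 0.215 ] [[-0.0, 0.999, -0.047], [0.0, -0.047, -0.999], [-1.0, -0.0, -0.0]]
```

View pics/w10.png

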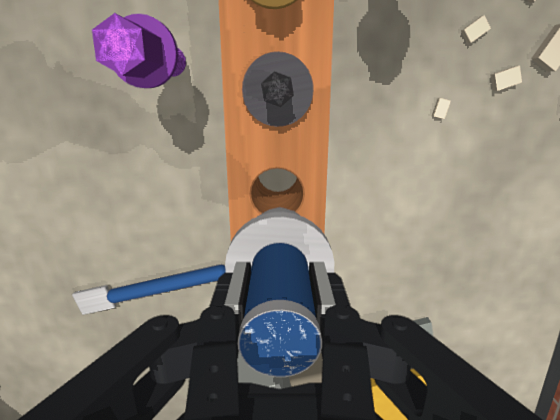

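```bash
python3 -m inch '[255,15,-1.2,-0.6,0,0,0,255,20,-1,-0.6,0,0,0,255,0,0,0,0,0,0,255,0,0,0,0,0,0,255,0,0,0,0,0,0]'
```

```text
time: 17.35
tcp_pos: [0.5444, 0.1595, 0.2129]
tcp_rot: [0.512, 0.488, -0.511, 0.489]
contact_force: [0.2, -0.5, -5.6]
width: 0.33
```

```bash
python3 -m inch '[255,12,-0.5,1,0,0,0,255,15,0,0,0,0,0,255,15,0,0,0,0,0,255,10,0,0,0,0,0,255,0,0,0,0,0,0,255,0,0,0,0,0,0]'
```

```text
time: 17.95
tcp_pos: [0.5433, 0.1584, 0.1599]
tcp_rot: [-0.511, -0.489, 0.511, -0.488]
contact_force: [-0.2, -0.7, -4.2]
width: 0.325
```

```bash
python3 -m inch '[255,10,0.3,0,0,0,0,255,10,0,0,0,0,0,255,10,0,0,0,0,0,255,5,0,0,0,0,0,255,0,0,0,0,0,0,255,0,0,0,0,0,0]';python3 -m inch '[255,3,0,0,0,0,0,255,3,0,0,0,0,0,255,0,0,0,0,0,0,255,0,0,0,0,0,0]'
```

```text
time: 18.55
tcp_pos: [0.5437, 0.1583, 0.1252]
tcp_rot: [0.511, 0.489, -0.511, 0.488]
contact_force: [-0.2, 0.0, -5.4]
width: 0.321
time: 18.95
tcp_pos: [0.5436, 0.1582, 0.1192]
tcp_rot: [-0.511, -0.488, 0.511, -0.488]
contact_force: [0.5, 0.4, -5.2]
width: 0.326
```

```bash
python3 -m inch '[255,1.5,0,0,0,0,0,255,0,0,0,0,0,0,255,0,0,0,0,0,0]'; python3 -m inch '[150,0,0,0,0,0,0,80,0,0,0,0,0,0,0,0,0,0,0,0,0,0,0,0,0,0,0,0,0,0,0,0,0,0,0,0,0,0,0,0,0,0]'
```

```text
time: 19.25
tcp_pos: [0.5436, 0.1582, 0.1178]
tcp_rot: [-0.511, -0.488, 0.511, -0.488]
contact_force: [0.6, -0.6, -4.5]
width: 0.324
time: 19.85
tcp_pos: [0.5437, 0.1582, 0.1179]
tcp_rot: [0.511, 0.488, -0.511, 0.488]
contact_force: [-0.1, -1.2, -0.2]
width: 1.001
```

```bash
python3 -m inch '[0,-15,0,0,0,0,0,0,-25,0,0,0,0,0,0,-30,0,0,0,0,0,0,-30,0,-10,0,0,0,0,-30,0,-30,0,0,0,0,0,0,-40,0,0,0,0,0,0,-40,0,0,0,0,0,0,-40,0,0,0,0,0,0,-20,0,0,0,0,0,0,0,0,0,0,0,0,0,0,0,0,0]'; python3 -m inch '[0,0,0,0,0,0,0,0,0,0,0,0,0,0]';python3 - <<'E'
from h import *
p,R=pose(); print(p); m=camera_model('wrist'); save('wrist','w11'); save('scene','s11')
np.savez('pics/w11cam',**{k:np.array(v) for k,v in m.items()})
print(proj(m,[[.5531,.3381,.103],[.5531,.3381,.145]]))
E
```

```text
time: 20.95
tcp_pos: [0.5518, 0.3379, 0.2483]
tcp_rot: [-0.511, -0.488, 0.511, -0.489]
contact_force: [0.7, -1.1, 0.4]
width: 0.999
time: 21.15
tcp_pos: [0.5526, 0.3363, 0.248]
tcp_rot: [-0.512, -0.488, 0.512, -0.488]
contact_force: [-0.4, 0.2, -0.5]
width: 1.001
[0.55255392 0.33627047 0.24803198]
[[279.62572971 193.53291265]
 [279.64267074 208.69171192]]
```

View pics/w11.png

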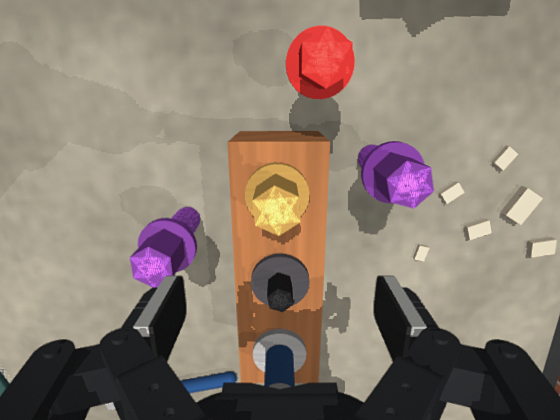

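View pics/s11.png

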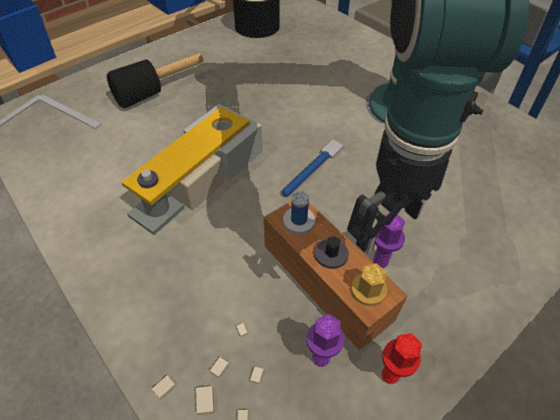

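Run:
```python
from h import *
im=cv2.imread('pics/w11.png')
cv2.imwrite('pics/w11A.png',cv2.resize(im[150:250,225:335],None,fx=6,fy=6,interpolation=cv2.INTER_CUBIC))
```

```text
(no output)
```

View pics/w11A.png

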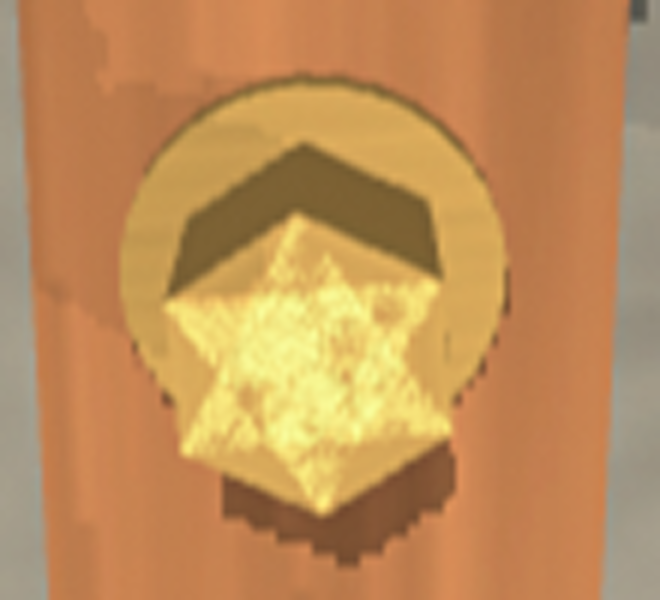

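Run:
```python
from h import *
m=dict(np.load('pics/w11cam.npz'))
V=np.array([atz(m,((x+.5)/6-.5+225,(y+.5)/6-.5+150),.145)[:2] for x,y in[(298,212),(440,275),(450,435),(322,515),(183,455),(165,300)]])
c=V.mean(0);d=V-c;a=np.degrees(np.arctan2(d[:,1],d[:,0]));print(c,np.hypot(*d.T),a,(a%60).round(1))
# flat normals = vertex angle+30
F=[atz(m,((x+.5)/6-.5+225,(y+.5)/6-.5+150),.103)[:2] for x,y in[(313,265)]];print('flange',F)
```

```text
[0.55033673 0.33648694] [0.02081575 0.02082284 0.02063412 0.02084954 0.0206953  0.02064008] [  91.12460408   34.08013125  -29.80924945  -88.41058047 -146.58209182
  150.96689672] [31.1 34.1 30.2 31.6 33.4 31. ]
flange [array([0.55051981, 0.33802121])]
```

Run:
```python
from h import *
plan([.5504,.3372,.155],2,3,0)
```

```text
0,31,-0.7,-0.1,-1.58,0.01,-0.01
0,31,-0.6,-0.2,-1.58,0.01,-0.01
0,31,-0.7,-0.1,-1.58,0.01,-0.01
end [0.5504 0.3372 0.155 ] [[-0.0, 0.999, 0.035], [0.0, 0.035, -0.999], [-1.0, -0.0, -0.0]]
```

```bash
python3 -m inch '[0,31,-0.7,0,-1.6,0,0,0,31,-0.7,-0.2,-1.6,0,0,0,31,-0.7,-0.2,-1.5,0,0,0,0,0,0,0,0,0,0,0,0,0,0,0,0,0,0,0,0,0,0,0]'
python3 - <<'E'
from h import *
p,R=pose(); print(p); m=camera_model('wrist'); save('wrist','w12')
np.savez('pics/w12cam',**{k:np.array(v) for k,v in m.items()})
print(proj(m,[[.5504,.3372,.103],[.5504,.3372,.145]]))
im=cv2.imread('pics/w12.png')
cv2.imwrite('pics/w12A.png',cv2.resize(im[200:330,210:350],None,fx=5,fy=5,interpolation=cv2.INTER_CUBIC))
E
```

```text
time: 21.85
tcp_pos: [0.5508, 0.3391, 0.1569]
tcp_rot: [0.492, 0.509, -0.49, 0.509]
contact_force: [-0.4, 0.2, 0.3]
width: 1.0
[0.55081802 0.33913696 0.15685849]
[[277.81179305 239.23261767]
 [277.59111147 271.93762511]]
```

View pics/w12.png

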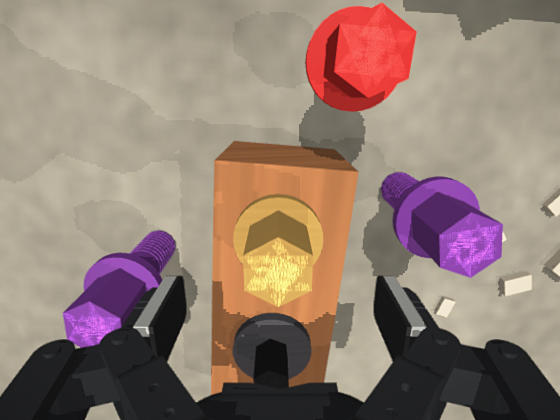

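View pics/w12A.png

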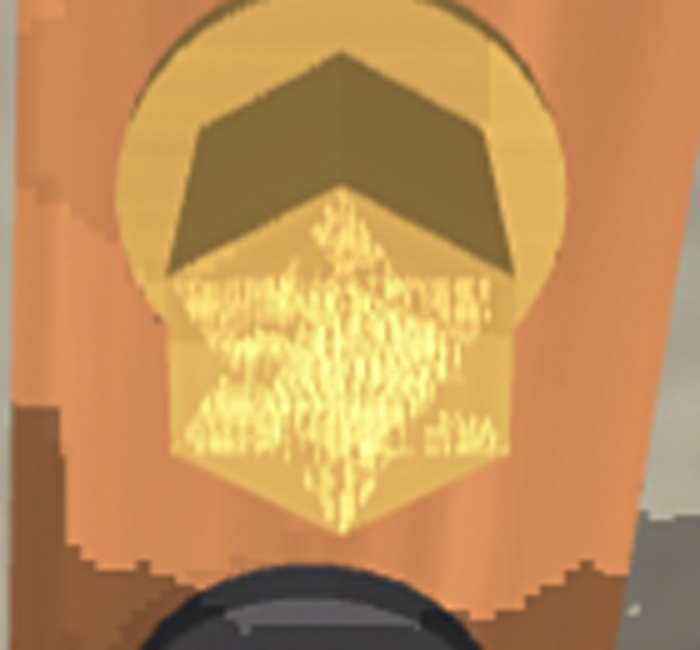

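Run:
```python
from h import *
m=dict(np.load('pics/w12cam.npz'))
print(atz(m,(95,325),.13),atz(m,(470,243),.13))
plan([.5504,.3372,.1155],2,2,0)
```

```text
[0.43868038 0.28688993 0.13      ] [0.65851058 0.35035406 0.13      ]
0,20.7,-0.3,1,0.02,-0.05,-0.08
0,20.8,-0.3,1,0.02,-0.05,-0.08
end [0.5504 0.3372 0.1155] [[0.0, 0.999, 0.035], [-0.0, 0.035, -0.999], [-1.0, 0.0, 0.0]]
```

```bash
python3 -m inch '[0,15,-0.3,1,0,0,0,0,15,-0.2,1,0,0,0,0,11,0,0,0,0,0,0,0,0,0,0,0,0,0,0,0,0,0,0,0,0,0,0,0,0,0,0]'
```

```text
time: 22.5
tcp_pos: [0.5495, 0.3368, 0.1141]
tcp_rot: [0.491, 0.509, -0.491, 0.509]
contact_force: [0.8, -0.2, 0.3]
width: 1.0
```

```bash
python3 -m inch '[0,-1.5,0.8,-0.4,0,0,0,150,0,0,0,0,0,0,200,0,0,0,0,0,0,255,0,0,0,0,0,0,255,0,0,0,0,0,0,255,0,0,0,0,0,0,255,0,0,0,0,0,0,255,0,0,0,0,0,0]' 110
```

```text
time: 23.3
tcp_pos: [0.5502, 0.3371, 0.1157]
tcp_rot: [0.491, 0.509, -0.491, 0.509]
contact_force: [-2.0, -0.6, 5.1]
width: 0.401
```

```bash
python3 -m inch '[255,-4,0,0,0,0,0,255,-15,0,0,0,0,0,255,-20,0,0,0,0,0,255,-30,0,0,0,0,0,255,-30,0,0,0,0,0,255,-30,0,0,0,0,0,255,-6,0,0,0,0,0,255,0,0,0,0,0,0,255,0,0,0,0,0,0,255,0,0,0,0,0,0]'
python3 - <<'E'
from h import *
p,R=pose(); print(p); m=camera_model('wrist'); save('wrist','w13')
T=lambda a,b,c:p+R.apply([a,b,c])
print('top,flange',proj(m,[T(-.0293,0,0),T(.0127,0,0)]).round(1).tolist())
plan([.4908,-.1606,.25],-58,12,255)
im=cv2.imread('pics/w13.png')
cv2.imwrite('pics/w13A.png',cv2.resize(im[200:400,200:360],None,fx=3,fy=3,interpolation=cv2.INTER_CUBIC))
E
```

```text
time: 24.3
tcp_pos: [0.5493, 0.3359, 0.2479]
tcp_rot: [0.49, 0.509, -0.492, 0.509]
contact_force: [-0.7, 0.7, -6.3]
width: 0.4
[0.54932295 0.33592981 0.24791286]
top,flange [[278.2, 318.4], [278.6, 267.8]]
255,-0.1,-6.4,41.2,5.01,0.01,0.01
255,-0,-2.7,41.6,5.01,0.01,0.01
255,-0.1,0.8,41.7,5.01,0.01,0.01
255,-0.1,4.5,41.4,5.01,0.01,0.01
255,-0.1,8.2,40.9,5.01,0.01,0.01
255,-0.1,11.6,40,5.01,0.01,0.01
255,-0.1,15.1,38.8,5.01,0.01,0.01
255,-0.1,18.5,37.4,5.01,0.01,0.01
255,-0.1,21.6,35.7,5.01,0.01,0.01
255,-0.1,24.7,33.6,5.01,0.01,0.01
255,-0.1,27.5,31.3,5.01,0.01,0.01
255,-0.2,30.1,28.8,5.01,0.01,0.01
end [ 0.4908 -0.1606  0.25  ] [[-0.0, 0.529, -0.848], [-0.001, -0.848, -0.529], [-1.0, 0.001, 0.001]]
```

View pics/w13A.png

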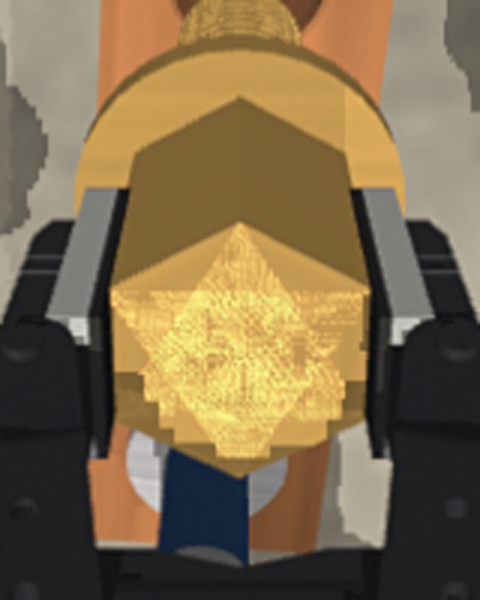

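```bash
python3 -m inch '[255,-20,0,0,0,0,0,255,-25,0,0,0,0,0,255,0,0,0,0,0,0,255,0,0,0,0,0,0]'
python3 - <<'E'
from h import *
plan([.4908,-.1606,.29],-20,12,255)
E
```

```text
time: 24.75
tcp_pos: [0.5499, 0.3367, 0.2942]
tcp_rot: [0.491, 0.509, -0.491, 0.509]
contact_force: [-0.1, 0.4, -7.4]
width: 0.401
255,0.4,-6.4,41.2,1.84,0,0
255,0.4,-5.1,41.5,1.84,0,0
255,0.3,-3.8,41.5,1.84,0,0
255,0.4,-2.4,41.7,1.84,0,0
255,0.4,-1.1,41.7,1.84,0,0
255,0.4,0.2,41.7,1.84,0,0
255,0.3,1.6,41.7,1.84,0,0
255,0.4,3,41.7,1.84,0,0
255,0.4,4.2,41.5,1.84,0,0
255,0.4,5.6,41.3,1.84,0,0
255,0.3,6.9,41.2,1.84,0,0
255,0.4,8.3,40.9,1.84,0,0
end [ 0.4908 -0.1606  0.29  ] [[-0.001, 0.94, -0.342], [-0.001, -0.342, -0.94], [-1.0, -0.0, 0.001]]
```

```bash
python3 -m inch '[255,0,-6.4,41,1.8,0,0,255,0,-5,41.5,1.8,0,0,255,0,-3.8,41.5,1.8,0,0,255,0,-2.4,41.7,1.8,0,0,255,0,-1,41.7,1.8,0,0,255,0,0.2,41.7,1.9,0,0,255,0,1.6,41.7,1.9,0,0,255,0,3,41.7,1.9,0,0,255,0,4.2,41.5,1.9,0,0,255,0,5.6,41.3,1.8,0,0,255,0,7,41.2,1.8,0,0,255,0,8.3,41,1.8,0,0]'; python3 -m inch '[255,0,0,0,0,0,0,255,0,0,0,0,0,0,255,10,0,0,0,0,0,255,20,0,0,0,0,0,255,15,0,0,0,0,0,255,0,0,0,0,0,0,255,0,0,0,0,0,0,255,0,0,0,0,0,0]';  python3 - <<'E'
from h import *
p,R=pose(); print(p); m=camera_model('wrist'); im=save('wrist','w14'); save('scene','s14')
T=lambda a,b,c:p+R.apply([a,b,c])
print('top,flange',proj(m,[T(-.0293,0,0),T(.0127,0,0)]).round(1).tolist())
c=np.array([.4906,-.1606]);a=np.radians(13.3);ex=np.array([np.cos(a),np.sin(a)]);ey=np.array([-np.sin(a),np.cos(a)])
for sx,sy in[(-.06,.065),(.06,.065),(-.06,-.065)]: print(proj(m,[*(c+ex*sx+ey*sy),.083]))
print('hole',proj(m,[*c,.095]))
plan([.4908,-.1606,.215],-20,1,255)
E
```

```text
time: 25.95
tcp_pos: [0.4903, -0.1619, 0.2935]
tcp_rot: [-0.579, -0.406, 0.58, -0.405]
contact_force: [0.5, -0.0, -5.4]
width: 0.404
time: 26.75
tcp_pos: [0.4925, -0.1599, 0.2509]
tcp_rot: [0.579, 0.406, -0.578, 0.407]
contact_force: [0.4, 0.4, -5.8]
width: 0.407
[ 0.49253263 -0.15991182  0.25086949]
top,flange [[279.6, 318.6], [279.6, 267.9]]
[[186.93772754 168.25934431]]
[[294.22579852  94.9398872 ]]
[[263.86565323 270.45528407]]
hole [[277.67538403 193.7083191 ]]
255,36.1,-1.5,0.8,0.1,0,-0.09
end [ 0.4908 -0.1606  0.215 ] [[-0.0, 0.94, -0.342], [-0.0, -0.342, -0.94], [-1.0, 0.0, 0.0]]
```

View pics/w14.png

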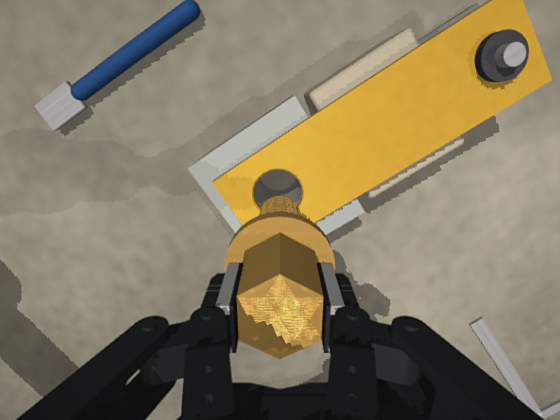

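View pics/s14.png

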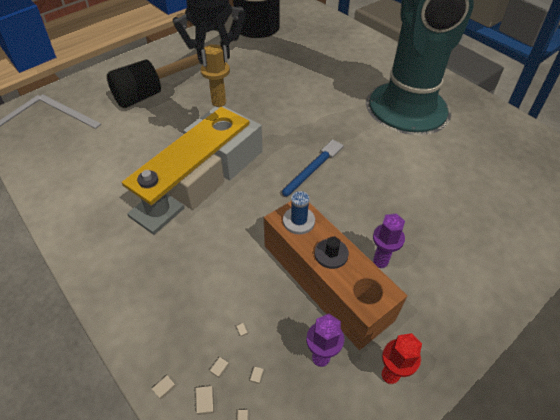

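```bash
python3 -m inch '[255,20,-0.8,0.4,0,0,0,255,20,-0.7,0.4,0,0,0,255,5,0,0,0,0,0,255,0,0,0,0,0,0,255,0,0,0,0,0,0,255,0,0,0,0,0,0]'
```

```text
time: 27.45
tcp_pos: [0.4911, -0.1609, 0.2065]
tcp_rot: [0.579, 0.405, -0.579, 0.407]
contact_force: [0.2, -1.0, -6.3]
width: 0.405
```

```bash
python3 -m inch '[255,8,0,0,0,0,0,255,8,0,0,0,0,0,255,6,0,0,0,0,0,255,0,0,0,0,0,0,255,0,0,0,0,0,0]'; python3 -m inch '[255,10,0,0,0,0,0,255,10,0,0,0,0,0,255,10,0,0,0,0,0,255,5,0,0,0,0,0,255,0,0,0,0,0,0,255,0,0,0,0,0,0]'
```

```text
time: 27.95
tcp_pos: [0.4901, -0.1606, 0.1829]
tcp_rot: [-0.579, -0.406, 0.579, -0.406]
contact_force: [0.9, 0.1, -5.8]
width: 0.404
time: 28.55
tcp_pos: [0.4904, -0.1606, 0.1482]
tcp_rot: [0.579, 0.406, -0.579, 0.406]
contact_force: [0.2, 0.2, -5.3]
width: 0.402
```

Free of contact. Down to the seat (TCP ≈ 0.1157).

```bash
python3 -m inch '[255,10,0,0,0,0,0,255,10,0,0,0,0,0,255,7,0,0,0,0,0,255,3,0,0,0,0,0,255,0,0,0,0,0,0,255,0,0,0,0,0,0]'; python3 -m inch '[255,2,0,0,0,0,0,255,1,0,0,0,0,0,255,0,0,0,0,0,0,255,0,0,0,0,0,0]'
```

```text
time: 29.15
tcp_pos: [0.4904, -0.1607, 0.1183]
tcp_rot: [0.579, 0.406, -0.579, 0.406]
contact_force: [0.2, 0.1, -6.5]
width: 0.401
time: 29.55
tcp_pos: [0.4904, -0.1608, 0.1157]
tcp_rot: [0.579, 0.406, -0.579, 0.406]
contact_force: [-0.3, -0.5, -1.4]
width: 0.404
```

```bash
python3 -m inch '[255,1,0,0,0,0,0,255,0,0,0,0,0,0,255,0,0,0,0,0,0]'; python3 -m inch '[150,0,0,0,0,0,0,60,0,0,0,0,0,0,0,0,0,0,0,0,0,0,0,0,0,0,0,0,0,0,0,0,0,0,0,0,0,0,0,0,0,0]'; python3 -m inch '[0,-15,0,0,0,0,0,0,-25,0,0,0,0,0,0,-30,0,0,0,0,0,0,-30,0,0,0,0,0,0,0,0,0,0,0,0,0,0,0,0,0,0,0]'
python3 - <<'E'
from h import *
m=camera_model('wrist'); save('wrist','w15'); save('scene','s15')
E
```

```text
time: 29.85
tcp_pos: [0.4905, -0.1608, 0.1157]
tcp_rot: [-0.579, -0.406, 0.579, -0.406]
contact_force: [-4.6, 0.8, 9.5]
width: 0.401
time: 30.45
tcp_pos: [0.4903, -0.1607, 0.1142]
tcp_rot: [0.579, 0.406, -0.579, 0.406]
contact_force: [-0.6, -1.1, 0.5]
width: 1.001
time: 31.05
tcp_pos: [0.4904, -0.1609, 0.2147]
tcp_rot: [0.579, 0.405, -0.579, 0.406]
contact_force: [-1.1, 0.5, -0.2]
width: 1.003
```

View pics/w15.png

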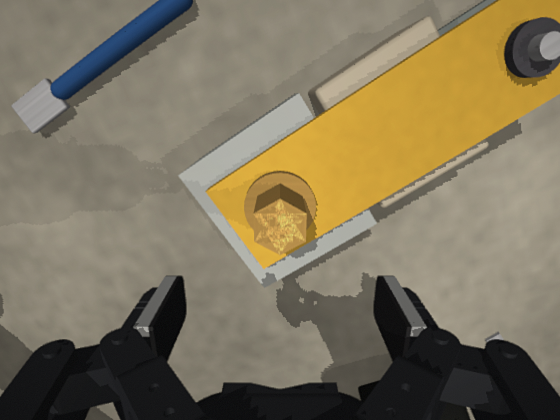

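View pics/s15.png

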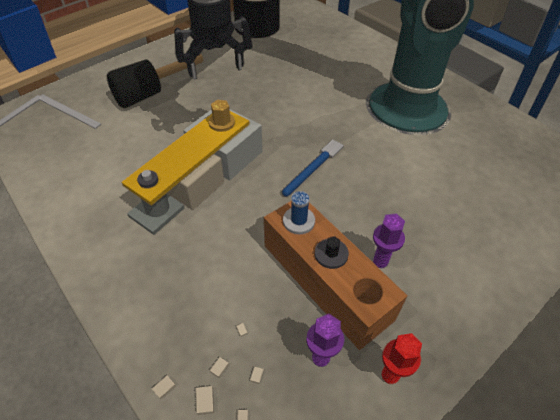

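The wrist view shows the brass bolt's flange flat on the strap at (280,200). In the scene view the drift stands in the stand at (299,213), and the spare and the look-alikes haven't moved.

```bash
python3 -c "
from station import *
print(hand_in(), state()['time'], state()['qvel'].round(3))"
```

```text
the job is handed in; nothing more can be done
the job is handed in; nothing more can be done
```

The job is done and handed in at about 31 s of the 69 s allowed; no verdict comes back.

- **Drift:** I pushed it down through both holes to its shoulder, and it met about 10 N at the expected seating height. That levered the strap into line, and the wrist picture afterwards showed the two holes lined up. I then stood it back in the hole it came from.
- **Bolt:** I took the brass hex bolt from the stand, not the purple or red look-alikes. It went down freely until the flange met the strap, again with about 10 N at the expected height (tool at z = 0.1157, the same height as when I gripped it in the stand). I then released it and backed off.

**Last checks:** The final wrist and scene pictures show:
- the flange flat on the strap and the strap in line with the block;
- the drift upright in the stand, with the spare and the look-alikes where they were;
- the gripper about 100 mm clear, touching nothing.

The forces I read stayed around 11 N or less.

**Disagreement:** No check failed. The top and wrist cameras disagreed by 2–3 mm on the drift's position, and I went with the closer wrist view.

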